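Load the battery fan and switch it on

TASK

Put the fat battery cell into the fan's open cradle: press its flat end against the coil spring, firmly but without crushing the spring, and ease its button end down behind the far wall, not forcing it over, until the cell lies level and fully home; press gently throughout. Then flip the fan's toggle across to on, and leave the other things on the chest where they lie.

Things in the scene. Friction and masses are not known exactly. Their poses are not given: they have to be found in the camera images.
- fan: green battery fan, fixed to the chest top. Base 140 mm (x) by 340 mm (y, -150 to +190 mm), 15 mm thick; origin on the chest top, x along the battery cradle, z up. The caged head (120 mm across, up to 205 mm high) stands at y = +125 mm, the toggle at y = +5 mm, the open cradle at y = -85 mm
- bay (a point): nominal centre of the cradle, on its floor (15 mm up; over 40 N down on it cracks it); axes as the fan's. The black cradle, a stiff carrier, really sits up to 10 mm to either side along x, unmeasured: find it by touch. It does not shift. Guide rails 15 mm high, 36 mm apart, flank the cell's ends (17 to 31 mm from the cradle's centre); beside its middle is room for fingers down to the floor
- coil_nominal (a point): nominal rounded tip (radius 8 mm) of the free coil spring, at the cradle's -x end, 16.5 mm above the cradle floor; shifted along x with the cradle (up to 10 mm). Pressed to -x it gives 3.5 N per mm over 11 mm: 12 to 14 N (4 mm) with the cell seated, some 14 to 17 N to let the button end pass the far wall. Over 20 N between cell and coil crushes it. End wall 15 mm behind, 22 mm high
- far_wall_nominal (a point): nominal top edge of the far wall's inner face, at the cradle's +x end; shifted along x with the cradle (up to 10 mm). It is 22 mm high above the floor, 6 mm thick, and is bent by over 24 N. From the free coil tip to this face is 57.5 mm, the cell is 61.5 mm long. A cell held level above it passes over the coil: it goes in tilted, flat end low. Seated, the button touches it
- cell_mid (a point): middle of the body of the fat battery cell, on its axis: plain metal cylinder 33 mm in diameter, body 59.5 mm long, 140 g, lying on its side on the chest top and free to roll. x points along the cell from the flat end to the button end
- cell_button (a point): tip of the small round button (10 mm across, 2 mm proud) at one end of that cell, 31.75 mm from its middle. The button end belongs at the far wall, the flat end at the coil
- toggle (a joint): the fan's toggle switch: 0 rad = off, leaning 0.45 rad to the fan's -x; 0.9 rad = on, leaning 0.45 rad to +x. It stays where it is left and resists with about 1 N at the tip
- toggle_tip (a point): centre of the 12 mm ball at the end of the toggle, a 7 mm stick 30 mm long whose pivot is 22 mm above the chest top at x = -20 mm, y = +5 mm on the fan; ball centre 49 mm above the chest top when off or on, 52 mm midway; the switch plate below it is 25 mm high
- flask_cap: bystander: round stainless steel flask cap, 54 mm across, 36 mm tall; origin under its centre
- trinket_bowl: bystander: white ceramic bowl, 96 mm across, 35 mm tall; origin under its centre
- comb: bystander: black hair straightener comb, 230 mm long, 22 mm tall, lying; origin near its middle, on the chest top
- hanger_hook: bystander: grey plastic hook off a clothes hanger, about 60 by 75 mm, 8 mm thick, lying flat; origin on the chest top inside its curve
- slim_cell: bystander: a spent slim battery cell, only 14.5 mm thick and 50.5 mm long, lying; the wrong size for this fan; origin under its middle
- bay_cover: bystander: the fan's flat battery cover, 55 x 85 x 6 mm, lying flat; it is not to be fitted; origin under its centre
- pomade_jar: bystander: small jar 64 mm across, 55 mm tall; origin under its centre
There are look-alikes about, which are no part of the job. Several things look just like the part that bears cell_mid: the one meant starts farthest to the robot's right.

How it is judged:
By the outcome, as a careful person would: the job done as asked, in the order asked, and still so for the second after the job is handed in, with the robot touching nothing.
It also fails if it takes over 67 s, if anything falls off the work surface, if the arm or the gripper's body presses on something with over 40 N, if the wrist force passes 120 N, or if a joint passes its speed limit or range.

ROBOT

A 6-joint arm with a two-finger parallel gripper is mounted at the origin on the work surface. World frame = base frame: x ahead of the robot, y to its left, z up, the work surface at z = 0. Lengths are in m, angles in rad, forces in N, time in s.
With the tool pointing down it reaches from about 0.25 to 0.725 m from the base axis. Payload 4 kg.
Tool frame: the origin (TCP) lies midway between the tips of the shut fingers; the grasp point (between the pads) lies 19 mm behind it (bot.grip_point_offset is the distance from the TCP to the grasp point, in m); z points along the fingers, y is the line along which they close (so a half turn about z gives the same grasp; the last joint's range is limited). The gripper opens to 85 mm and grips with 20 to 120 N. Pads are 22 mm wide; open, the fingers measure 114 mm over their backs; the gripper's body (76 mm by 85 mm) begins 54 mm behind the grasp point. The pads swing forward as they close: fully open they stand 13 mm farther back than shut.
Start: joints at [-1.337, 0.241, 0.005, 1.335, 0, 1.571], TCP at [0.116, -0.486, 0.231] pointing down, gripper open.
Joint ranges: [-2.72, 2.72], [-1.05, 1.87], [-1.09, 1.28], [-1.99, 2.15], [-1.42, 1.44], [-3.14, 3.14]. Speed limits (rad/s): [2.79, 2.79, 3.14, 3.14, 3.14, 3.14].

INTERFACE

Orientations are given as a unit quaternion [x, y, z, w].
In Python, from workcell import bot gives the robot as it stands.
- The arm moves only by the tool step_arm, never from a script. Its argument "targets" is text: rows parted by semicolons, each of 7 numbers parted by spaces: the opening, from -1 (shut) to 1 (fully open), so that 0 is half open, then the shift along the world's x, y, z normalised to -1 to 1, where 1 is 0.5 m, then the turn, a rotation vector about the world's x, y, z normalised to -1 to 1, where 1 is pi/4 rad. In form: gripper x y z wx wy wz; .... A call has 1 to 10 rows; each row is the pose to reach, as a shift and turn from the pose commanded when the call began; what a row does not reach only later rows make up. A row lasts 1/12 s, in which the tool goes at most 41.7 mm and 7.16 degrees, less where a joint would pass 70% of its speed; a pose out of reach is approached as far as the arm can. A call with a number of a shift or a turn outside -1 to 1 is refused whole. A call with a gripper value outside its range is refused whole. The fingers move at their own pace and stop on an object; the grip force is fixed at half the most. Time passes only in rows, so rows that repeat a pose let the fingers close. It gives the time, the measured TCP pose, the force, the opening and the grip force at its end, in the units of the state.
- bot.get_obs(): the state, without advancing time (a new reading comes with each control period).
- bot.camera(name): name is "scene" or "top"; returns the picture (384x512x3 uint8, red, green, blue); there is no depth.
- bot.camera_info(name): a dict with "vertical_fov" (degrees; the focal length in pixels is half the picture's height over the tangent of half this angle, whatever the lens; pixels are square), "cx", "cy" (the principal point, pixels), "D" ([k1, k2, p1, p2, k3] as OpenCV has them; the pictures are not rectified), "pose" (4x4, takes a point from camera to world coordinates). Camera axes: x right, y up, looking along -z (the intrinsics and any distortion apply to the point x, -y, -z); pixel columns grow to the right and rows downward; lengths in m; the calibration is good to about 2 mm. A picture is of the moment at which its call begins. camera_info takes no time and is no camera call.
- bot.job_done(): hands the job in; it is judged then, once.
The state is a dict: "clock": time; "joint_pos": joint angles; "joint_vel": joint speeds; "tau": joint torques, N m; "eef_pos": TCP position; "tool_rot": TCP orientation; "ft_force": force on the tool from outside, world axes, zero at the start; "ft_torque": the same for the moment, N m; "grip_width": finger opening in m; "grasp_force": force on a finger pad.
Only numpy, scipy, OpenCV 4.12 (cv2) and the standard library are available. Lean on these libraries where they do the work, as an engineer would, in place of code of your own. Each camera call takes 0.05 s, during which the arm holds its last target. There are 200 camera calls.

## Working session

There is one attempt and no reset: what is moved stays moved. The work goes in short steps, Python scripts to look and compute and a tool call to move; the robot and the scene stay as the last step left them, time stands still between calls to the robot, and variables do not carry over. Pictures are saved under pics/ and viewed, at most 10 in all, crops included, and the job is handed in when it is done.

Besides the shell and the picture viewer there is one more tool, called as name(argument=value, ...) on one line, values as JSON. step_arm: Moves the arm, as the interface text tells. Scaled input: -1 to 1 covers 0.5 m each way for a shift and pi/4 rad each way for a turn. Its arguments: {"type":"object","properties":{"targets":{"type":"string"}},"required":["targets"]}

```bash
mkdir -p pics; cat > h.py <<'E'
import numpy as np,cv2
from workcell import bot
def K(n):
    i=bot.camera_info(n);f=192/np.tan(np.radians(i['vertical_fov'])/2)
    return np.array([[f,0,i['cx']],[0,f,i['cy']],[0,0,1.]]),np.array(i['D'],float),np.array(i['pose'],float)
def ray(n,uv):
    k,d,T=K(n);p=cv2.undistortPoints(np.array(uv,float).reshape(-1,1,2),k,d).reshape(-1,2)
    r=np.c_[p[:,0],-p[:,1],-np.ones(len(p))]@T[:3,:3].T
    return T[:3,3],r
def onplane(n,uv,z):
    o,r=ray(n,uv);return o+r*((z-o[2])/r[:,2])[:,None]
def proj(n,P):
    k,d,T=K(n);c=(np.array(P,float).reshape(-1,3)-T[:3,3])@T[:3,:3];c=c*[1,-1,-1]
    return cv2.projectPoints(c,np.zeros(3),np.zeros(3),k,d)[0].reshape(-1,2)
def snap(n,f):
    im=bot.camera(n)[:,:,::-1].copy();cv2.imwrite(f'pics/{f}.png',im);return im
E
python3 - <<'E'
from h import *
a=snap('scene','s0');b=snap('top','t0')
for n in('scene','top'):
    k,d,T=K(n);print(n,k[0,0],k[:2,2],d,T.round(3).tolist())
print(bot.get_obs())
E
```

```text
scene 399.07287763190135 [258.38634639 192.7469239 ] [-0.06902895  0.          0.          0.          0.        ] [[0.803, -0.439, 0.403, 0.971], [0.596, 0.568, -0.568, -0.5], [0.02, 0.696, 0.718, 0.81], [0.0, 0.0, 0.0, 1.0]]
top 476.35909811879384 [258.72761782 196.22292443] [-0.09909345  0.          0.          0.          0.        ] [[-0.013, 0.996, -0.083, 0.399], [-1.0, -0.013, 0.001, 0.071], [-0.0, 0.083, 0.997, 1.494], [0.0, 0.0, 0.0, 1.0]]
{'clock': 0.1, 'joint_pos': array([-1.33697638e+00,  2.41343181e-01,  3.84383749e-03,  1.33521654e+00,
       -9.46304023e-06,  1.57079334e+00]), 'joint_vel': array([ 6.77538003e-04, -8.15005551e-04,  3.54388027e-03, -1.04526077e-03,
       -2.39494568e-06, -1.10873300e-03]), 'tau': array([ 4.65111098e-04, -3.73136866e+01,  2.53010166e+01,  1.08653677e-02,
        3.42816293e-05,  1.62277667e-05]), 'eef_pos': array([ 0.11571045, -0.48583077,  0.23049346]), 'tool_rot': array([ 9.93173177e-01,  1.16645268e-01, -1.16649869e-04, -9.52673657e-04]), 'ft_force': array([-0.09219692, -0.61569186,  0.36669501]), 'ft_torque': array([0.06273328, 0.01075068, 0.04238365]), 'grasp_force': 0.0, 'grip_width': 0.08534570481247672}
```

```bash
python3 - <<'E'
import cv2
for n in('s0','t0'):
    cv2.imwrite(f'pics/{n}b.png',cv2.resize(cv2.imread(f'pics/{n}.png'),(800,600),interpolation=cv2.INTER_CUBIC))
E
```

```text
(no output)
```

View pics/s0b.png

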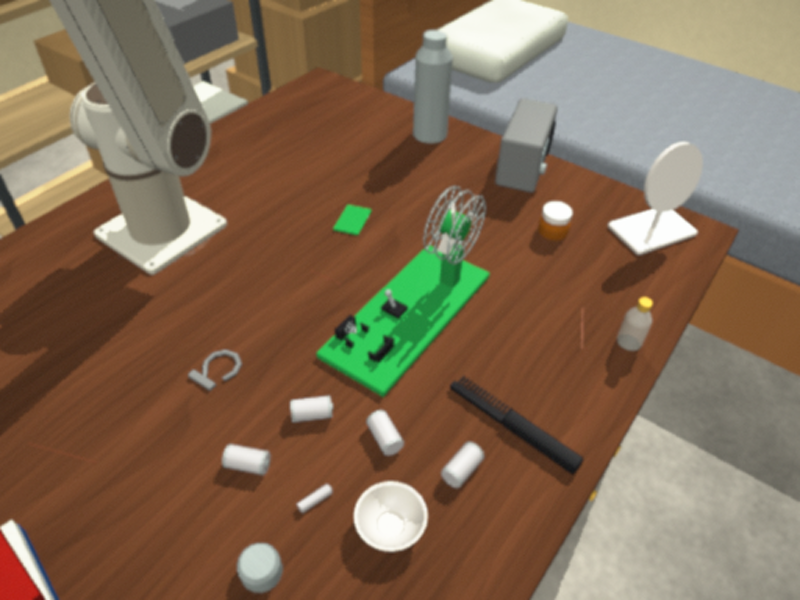

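View pics/t0b.png

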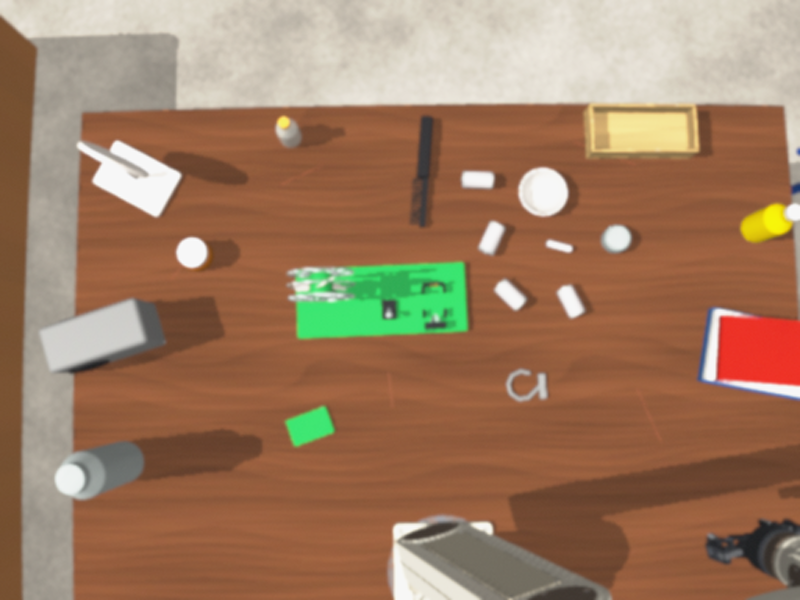

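The scene view shows the green fan in mid-table with four fat cells in front of it. In the top view (up = +x, right = -y) the rightmost cell is at about (571,301) of 800x600, and the fan spans (297..468, 263..337) with the cradle at its right end. Next I'll measure the cell and fan and look at close crops.

```bash
python3 - <<'E'
from h import *
t=cv2.imread('pics/t0.png');s=cv2.imread('pics/s0.png')
def blobs(im,m,n,z,lo=60):
    c,_=cv2.findContours(m,cv2.RETR_EXTERNAL,cv2.CHAIN_APPROX_NONE)
    for q in c:
        if cv2.contourArea(q)>lo:
            r=cv2.minAreaRect(q);b=cv2.boxPoints(r);w=onplane(n,np.r_[[r[0]],b],z)
            print(n,np.round(r[0],1),np.round(r[1],1),cv2.contourArea(q),w[:,:2].round(4).tolist())
hs=cv2.cvtColor(t,cv2.COLOR_BGR2HSV)
m=((hs[...,1]<60)&(hs[...,2]>110)).astype(np.uint8)
m2=np.zeros_like(m);m2[100:215,285:400]=m[100:215,285:400];blobs(t,m2,'top',.0165)
g=((hs[...,0]>45)&(hs[...,0]<80)&(hs[...,1]>120)).astype(np.uint8)
g=cv2.morphologyEx(g,cv2.MORPH_CLOSE,np.ones((9,9)));blobs(t,g,'top',.015,500)
hs=cv2.cvtColor(s,cv2.COLOR_BGR2HSV)
m=((hs[...,1]<60)&(hs[...,2]>110)).astype(np.uint8);m2=m*0;m2[250:330,130:330]=m[250:330,130:330];blobs(s,m2,'scene',.0165)
a=cv2.resize(t[165:220,265:395],None,fx=6,fy=6,interpolation=cv2.INTER_CUBIC)
b=cv2.resize(s[275:312,130:260],None,fx=6,fy=6,interpolation=cv2.INTER_CUBIC)
cv2.imwrite('pics/c0.png',np.vstack([a,b]))
E
```

```text
top [364.9 192.3] [21.1 11.8] 213.5 [[0.5295, -0.263], [0.5499, -0.2313], [0.5675, -0.2643], [0.5091, -0.2948], [0.4917, -0.2618]]
top [326. 188.] [21.2 11.3] 216.0 [[0.5446, -0.141], [0.5561, -0.1053], [0.5809, -0.1309], [0.5332, -0.1768], [0.5085, -0.1511]]
top [357.6 157.1] [17.7  5.3] 74.5 [[0.641, -0.2435], [0.6399, -0.2142], [0.6563, -0.2188], [0.6421, -0.2729], [0.6257, -0.2682]]
top [392.  152.5] [17. 14.] 207.5 [[0.6549, -0.354], [0.6823, -0.3326], [0.682, -0.3777], [0.6275, -0.3754], [0.6279, -0.3305]]
top [314.3 151.9] [11.2 21. ] 207.0 [[0.6591, -0.1071], [0.6375, -0.0761], [0.6971, -0.1071], [0.6808, -0.1383], [0.6213, -0.1071]]
top [305.5 114.5] [11. 21.] 205.5 [[0.7795, -0.0822], [0.7977, -0.0493], [0.7971, -0.1161], [0.7614, -0.1151], [0.7621, -0.0485]]
top [347.5 122.5] [31. 31.] 757.5 [[0.7525, -0.2152], [0.8032, -0.1673], [0.8026, -0.2667], [0.7021, -0.2629], [0.7029, -0.1643]]
top [243.7 191.8] [ 44.9 109.4] 4437.0 [[0.5363, 0.116], [0.6015, 0.2899], [0.6122, -0.0529], [0.4716, -0.0563], [0.461, 0.2838]]
scene [201.  318.3] [ 7.2 24.7] 154.0 [[0.6501, -0.2462], [0.6354, -0.2686], [0.6488, -0.2181], [0.6649, -0.2236], [0.6513, -0.2734]]
scene [249.5 318.5] [47. 21.] 767.0 [[0.7323, -0.1839], [0.7077, -0.2325], [0.6768, -0.1953], [0.758, -0.1334], [0.786, -0.173]]
scene [157.  293.5] [30.  15.7] 413.0 [[0.5324, -0.2619], [0.5129, -0.2925], [0.4888, -0.2616], [0.5522, -0.2308], [0.5742, -0.2622]]
scene [295.5 296.9] [15.4 30.8] 416.0 [[0.7824, -0.081], [0.7635, -0.1159], [0.7666, -0.039], [0.8019, -0.0451], [0.7973, -0.1204]]
scene [245.8 276.2] [29.3 14.9] 376.5 [[0.6616, -0.1056], [0.621, -0.1066], [0.6315, -0.0713], [0.7009, -0.1046], [0.6899, -0.1378]]
scene [198.8 260.9] [14.4 26.9] 343.0 [[0.5471, -0.1402], [0.5091, -0.149], [0.5543, -0.1031], [0.5842, -0.1317], [0.5401, -0.1761]]
```

View pics/c0.png

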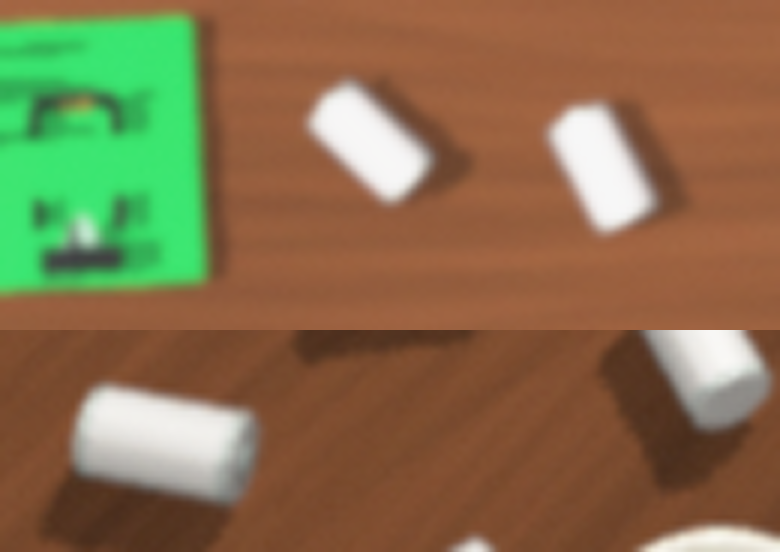

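The crop shows the target cell (lower half) with its +x end facing the scene camera. The button isn't resolved at this scale. On the fan, the coil is at the -x (bottom) side and the wall at the +x side. I'll enlarge both ends with the contrast stretched.

```bash
python3 - <<'E'
from h import *
t=np.mean([cv2.imread('pics/t0.png')]+[bot.camera('top')[:,:,::-1] for _ in range(2)],0);s=np.mean([cv2.imread('pics/s0.png')]+[bot.camera('scene')[:,:,::-1] for _ in range(2)],0)
st=lambda i:np.clip((i-90)*255/165,0,255).astype(np.uint8)
L=lambda i:cv2.resize(i,(400,300),interpolation=cv2.INTER_CUBIC)
a=L(st(t[178:208,345:385]));b=L(st(s[278:308,137:177]));c=L(st(s[245:275,179:219]));d=L(s[190:235,200:260].astype(np.uint8))
cv2.imwrite('pics/c1.png',np.vstack([np.hstack([a,b]),np.hstack([c,d])]))
print(s[288:302,137:175].mean(2).astype(int))
E
```

```text
[[ 80  80  80  80  82  98 146 203 226 235 238 239 239 238 238 238 237 236
  236 235 233 231 229 226 224 222 216 208 196 184 175 162 146 136 119  96
   83  81]
 [ 80  79  80  83  87 114 168 206 223 234 236 238 238 238 238 239 239 238
  238 238 237 236 236 235 234 233 231 229 226 224 219 208 190 171 143 109
   88  82]
 [ 80  80  82  85  90 125 182 209 222 230 232 234 235 236 236 238 237 238
  238 238 238 239 238 238 237 237 236 235 234 233 230 222 205 179 145 114
   94  84]
 [ 80  81  83  86  94 132 183 209 221 226 227 229 230 231 233 233 234 235
  236 237 238 239 238 238 239 238 238 238 238 236 231 222 201 167 135 114
   97  86]
 [ 81  83  86  87  99 137 175 199 214 219 220 222 224 225 227 228 229 231
  232 234 234 235 236 237 237 238 238 238 238 236 229 217 192 153 127 113
   98  85]
 [ 83  85  85  85 102 141 166 185 200 207 210 212 215 217 219 221 223 224
  226 228 230 231 232 233 234 234 235 236 236 232 221 204 178 146 129 113
   95  84]
 [ 84  85  85  83 102 139 161 180 191 195 199 201 203 206 208 210 213 215
  218 220 223 224 226 227 229 231 232 233 232 227 214 192 167 151 136 11
[... 426 characters left out ...]
 195 198 200 203 206 201 189 170 154 141 134 116  99
   86  84]
 [ 83  83  84  79  71  82 108 126 137 142 148 154 159 163 166 169 172 175
  177 180 181 182 184 185 187 190 192 194 188 174 159 143 128 118 108  95
   86  85]
 [ 83  82  81  74  62  62  75  86  95 102 113 122 133 139 144 149 155 161
  165 168 171 171 175 177 180 182 183 184 179 167 155 137 119 109 103  93
   87  85]
 [ 83  80  74  65  56  55  55  59  64  67  75  83  90  97 102 110 122 133
  140 145 150 156 160 165 169 172 174 175 170 159 148 132 117 106 100  90
   86  85]
 [ 81  76  67  57  53  53  53  55  55  56  58  60  63  65  66  72  80  89
   94 103 113 123 131 139 146 151 156 160 159 149 138 128 117 106  96  87
   85  84]]
```

View pics/c1.png

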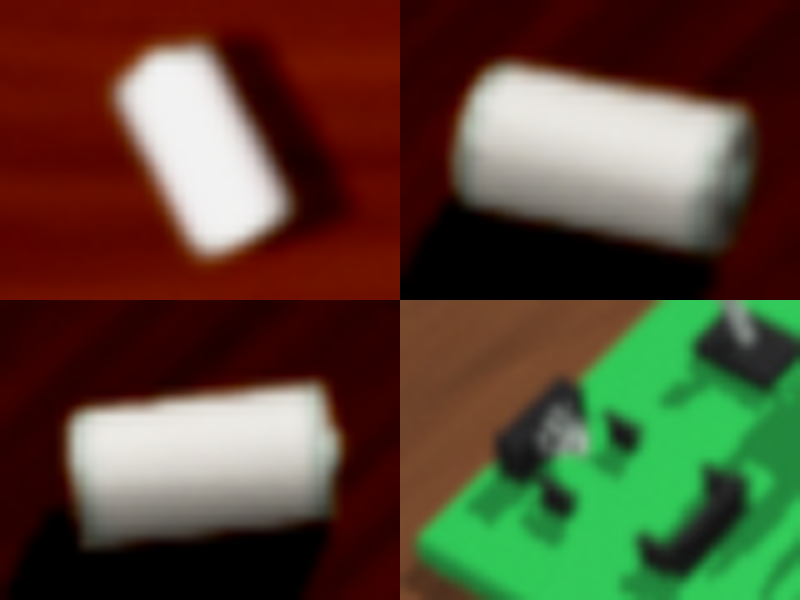

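In the enlarged view the target cell (top right panel) shows a dark annulus with a lighter centre on its +x end, so the button is at +x. I'll check that again once the cell is held. The cell middle is about (0.530, -0.263) with yaw about 27°. The bay is about (0.540, 0.010) with fan yaw about 1.7°. I'm moving above the cell.

step_arm(targets="1 0.828 0.446 -0.2 0 0 0.302;1 0.828 0.446 -0.2 0 0 0.302;1 0.828 0.446 -0.2 0 0 0.302;1 0.828 0.446 -0.2 0 0 0.302;1 0.828 0.446 -0.2 0 0 0.302;1 0.828 0.446 -0.2 0 0 0.302;1 0.828 0.446 -0.2 0 0 0.302;1 0.828 0.446 -0.2 0 0 0.302;1 0.828 0.446 -0.2 0 0 0.302;1 0.828 0.446 -0.2 0 0 0.302")

```text
clock: 1.13
eef_pos: [0.4763, -0.2918, 0.1443]
tool_rot: [0.972, 0.233, 0.0, 0.0]
ft_force: [0.5, -1.6, 0.8]
grip_width: 0.0852
grasp_force: 0.0
```

step_arm(targets="1 0 0 0 0 0 0;1 0 0 0 0 0 0;1 0 0 0 0 0 0")

```text
clock: 1.38
eef_pos: [0.4744, -0.2928, 0.1443]
tool_rot: [0.972, 0.234, -0.001, -0.0]
ft_force: [0.3, 0.4, -0.1]
grip_width: 0.0856
grasp_force: 0.0
```

step_arm(targets="1 0.111 0.06 -0.1 0 0 0;1 0.111 0.06 -0.1 0 0 0;1 0.111 0.06 -0.2 0 0 0;1 0.111 0.06 -0.25 0 0 0;1 0.111 0.06 -0.282 0 0 0;1 0.111 0.06 -0.282 0 0 0;1 0.111 0.06 -0.282 0 0 0")

```text
clock: 1.97
eef_pos: [0.5286, -0.2641, 0.0035]
tool_rot: [0.973, 0.232, -0.001, -0.001]
ft_force: [-0.2, -0.7, 0.7]
grip_width: 0.0852
grasp_force: 0.0
```

```bash
python3 - <<'E'
from h import *
s=snap('scene','s1');t=snap('top','t1')
L=lambda i:cv2.resize(i,(400,300),interpolation=cv2.INTER_CUBIC)
cv2.imwrite('pics/c2.png',np.hstack([L(s[255:315,115:195]),L(t[163:223,325:405])]))
E
```

```text
(no output)
```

View pics/c2.png

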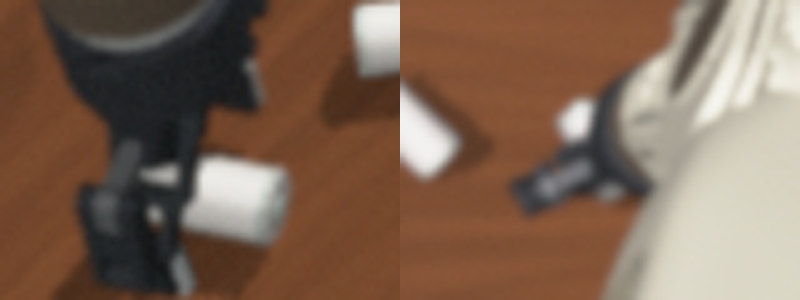

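The open fingers straddle the cell at its middle, with the +x end at about (265,200) of the left panel. I'm closing slowly, then lifting.

step_arm(targets="0.4 0 0 0 0 0 0;0 0 0 0 0 0 0;-0.1 0 0 0 0 0 0;-0.2 0 0 0 0 0 0;-1 0 0 0 0 0 0;-1 0 0 0 0 0 0;-1 0 0 0 0 0 0;-1 0 0 0 0 0 0;-1 0 0 0 0 0 0;-1 0 0 0 0 0 0")

```text
clock: 2.9
eef_pos: [0.5307, -0.2634, 0.0048]
tool_rot: [0.972, 0.233, 0.001, 0.001]
ft_force: [-0.9, 0.8, 4.9]
grip_width: 0.0313
grasp_force: 59.2
```

step_arm(targets="-1 0 0 0.1 0 0 0;-1 0 0 0.25 0 0 0;-1 0 0 0.25 0 0 0;-1 0 0 0.25 0 0 0;-1 0 0 0.25 0 0 0")

```text
clock: 3.32
eef_pos: [0.5323, -0.2641, 0.132]
tool_rot: [0.972, 0.233, 0.003, 0.002]
ft_force: [0.3, -0.4, -1.3]
grip_width: 0.031
grasp_force: 60.1
```

step_arm(targets="-1 0.01 0.07 0.04 0 0 -0.14;-1 0.01 0.14 0.04 0 0 -0.28;-1 0.015 0.21 0.04 0 0 -0.42;-1 0.015 0.28 0.04 0 0 -0.5615;-1 0.015 0.35 0.04 0 0 -0.5615;-1 0.015 0.42 0.04 0 0 -0.5615;-1 0.015 0.49 0.04 0 0 -0.5615;-1 0.015 0.549 0.04 0 0 -0.5615;-1 0.015 0.549 0.04 0 0 -0.5615;-1 0.015 0.549 0.04 0 0 -0.5615")

```text
clock: 4.15
eef_pos: [0.5361, 0.0131, 0.1466]
tool_rot: [1.0, 0.017, -0.002, 0.0]
ft_force: [-0.7, 0.3, -1.3]
grip_width: 0.031
grasp_force: 60.1
```

```bash
python3 - <<'E'
from h import *
s=snap('scene','s2');t=snap('top','t2')
p=bot.get_obs();print(p)
print(proj('scene',[p['eef_pos']]),proj('top',[p['eef_pos']]))
cv2.imwrite('pics/c3.png',np.hstack([cv2.resize(s[120:240,180:280],(500,600),interpolation=cv2.INTER_CUBIC),cv2.resize(t[150:234,230:272],(300,600),interpolation=cv2.INTER_CUBIC)]))
E
```

```text
{'clock': 4.25, 'joint_pos': array([ 2.09451453e-02,  3.65070350e-01, -4.70471997e-02,  1.16165558e+00,
       -4.45774812e-04,  3.13233362e+00]), 'joint_vel': array([-0.02406775, -0.00618891,  0.01074476,  0.00405401,  0.00401254,
        0.00181451]), 'tau': array([ 7.78095815e-01, -4.25684416e+01,  2.43600047e+01,  1.95798342e-02,
        4.33651067e-02, -3.60605845e-04]), 'eef_pos': array([0.53662932, 0.0111061 , 0.14714743]), 'tool_rot': array([ 9.99884828e-01,  1.51018322e-02, -1.48707383e-03,  2.31580113e-04]), 'ft_force': array([-0.05684815, -1.4047984 , -2.26447841]), 'ft_torque': array([ 0.0347877 , -0.02182171,  0.00898459]), 'grasp_force': 60.1144802570343, 'grip_width': 0.03088658083760856}
[[234.18220179 184.44483619]] [[279.14905933 186.89000829]]
```

View pics/c3.png

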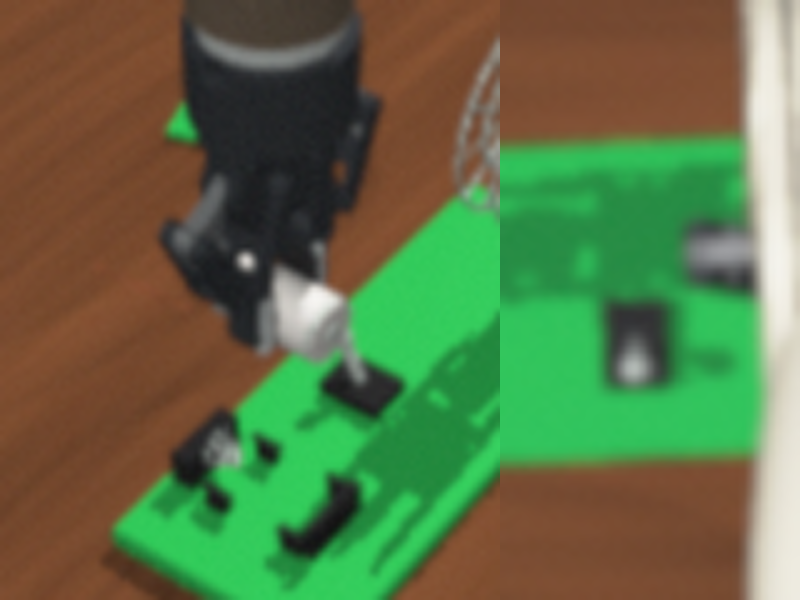

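The cell is held level with its +x end facing the scene camera at crop (325,325). The coil shows at crop (222,445) and the far wall at crop (320,515). I'll magnify the cell end and cast rays for the cradle.

```bash
python3 - <<'E'
from h import *
s=np.mean([cv2.imread('pics/s2.png')]+[bot.camera('scene')[:,:,::-1] for _ in range(4)],0)
c=s[172:196,230:254];c=np.clip((c-70)*255/175,0,255).astype(np.uint8)
d=s[198:236,210:258].astype(np.uint8)
cv2.imwrite('pics/c4.png',np.hstack([cv2.resize(c,(380,380),interpolation=cv2.INTER_CUBIC),cv2.resize(d,(400,380)[::1],interpolation=cv2.INTER_CUBIC)]))
print(onplane('scene',[[224.4,209]],.0315),onplane('scene',[[243.6,224]],.037))
o=np.array([.5374,.0953]);c,sn=np.cos(.03),np.sin(.03)
f=lambda x,y,z:[o[0]+c*x-sn*y,o[1]+sn*x+c*y,z]
print(proj('scene',[f(-28.75e-3,-.085,.0315),f(28.75e-3,-.085,.037),f(-.02-.013,.005,.049)]))
E
```

```text
[[0.49809331 0.01388173 0.0315    ]] [[0.57186989 0.00097671 0.037     ]]
[[227.19376694 212.31498493]
 [245.1056137  220.92872853]
 [246.33281708 186.96607121]]
```

View pics/c4.png

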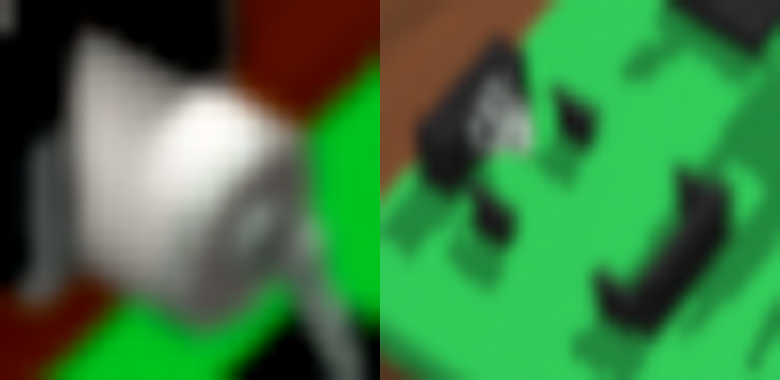

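The zoom shows the button plainly on the +x end of the held cell, and the coil tip projects within a few mm of nominal. One more measurement is needed: the cradle's y centre, from the dark pixels in both first pictures.

```bash
python3 - <<'E'
from h import *
from scipy import ndimage as N
for n,(r0,r1,c0,c1) in {'top':(175,216,262,300),'scene':(195,236,205,262)}.items():
    i=cv2.imread(f'pics/{"t0" if n=="top" else "s0"}.png').astype(int)
    m=(i.max(2)<85);mm=np.zeros_like(m);mm[r0:r1,c0:c1]=m[r0:r1,c0:c1]
    l,k=N.label(mm)
    for j in range(1,k+1):
        y,x=np.where(l==j)
        if len(x)<6: continue
        P=onplane(n,np.c_[x,y],.033)
        print(n,len(x),x.mean().round(1),y.mean().round(1),'mean',P[:,:2].mean(0).round(4),'min',P[:,:2].min(0).round(4),'max',P[:,:2].max(0).round(4))
E
```

```text
top 18 278.9 207.6 mean [0.4845 0.0077] min [ 0.483  -0.0048] max [0.4863 0.0229]
scene 87 252.2 198.1 mean [0.5326 0.0884] min [0.5125 0.0755] max [0.5472 0.1056]
scene 112 220.0 211.2 mean [4.947e-01 3.000e-04] min [ 0.4797 -0.0221] max [0.5264 0.0329]
scene 11 232.9 209.6 mean [0.5179 0.0247] min [0.5124 0.0196] max [0.5232 0.0293]
scene 112 244.6 223.8 mean [0.5714 0.0058] min [ 0.5583 -0.0201] max [0.5806 0.0334]
scene 24 207.5 233.5 mean [ 0.5181 -0.0746] min [ 0.508  -0.0804] max [ 0.5299 -0.0703]
```

step_arm(targets="-1 0.022 0 0 0.004 -0.15 0;-1 0.022 0 -0.05 0.008 -0.3 0;-1 0.022 0 -0.1 0.013 -0.444 0;-1 0.022 0 -0.153 0.013 -0.444 0;-1 0.022 0 -0.153 0.013 -0.444 0;-1 0.022 0 -0.153 0.013 -0.444 0;-1 0.022 0 -0.153 0.013 -0.444 0")

```text
clock: 5.03
eef_pos: [0.5497, 0.0107, 0.0732]
tool_rot: [0.985, 0.014, 0.174, -0.002]
ft_force: [0.8, -0.3, -0.5]
grip_width: 0.0311
grasp_force: 60.1
```

```bash
cat > st.py <<'E'
from h import *
from scipy.spatial.transform import Rotation as R
p=bot.get_obs();M=R.from_quat(p['tool_rot']).as_matrix()
print(p['clock'],p['eef_pos'].round(4),'F',p['ft_force'].round(2),'T',p['ft_torque'].round(2),'cellaxis',M[:,0].round(3),'close',M[:,1].round(3),'C',(p['eef_pos']-.0117*M[:,2]).round(4),p['joint_pos'].round(3))
E
python3 - <<'E'
import st
from h import *
s=snap('scene','s3');cv2.imwrite('pics/c5.png',cv2.resize(s[165:245,190:290],(800,600),interpolation=cv2.INTER_CUBIC))
E
```

```text
5.0333 [0.5497 0.0107 0.0732] F [ 0.77 -0.25 -0.45] T [-0.04  0.34  0.03] cellaxis [0.939 0.027 0.342] close [ 0.029 -1.     0.   ] C [0.5457 0.0106 0.0842] [ 0.017  0.252 -0.511  0.458  0.004  3.131]
```

View pics/c5.png

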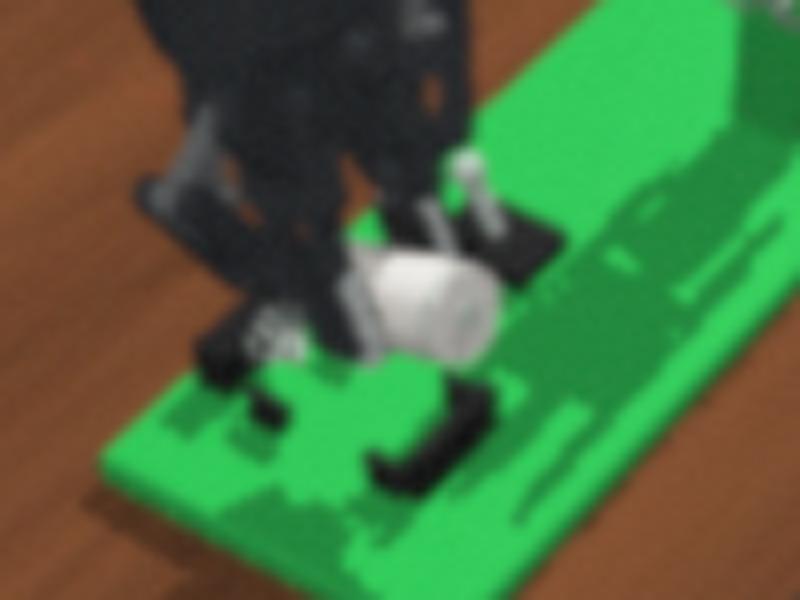

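The cell is tilted with its button end up, above and between the coil at (275,335) and the far wall at (440,440). I'm lowering it to 11 mm above the cradle floor, clear of the coil.

step_arm(targets="-1 -0.004 0 -0.02 0 0 0;-1 -0.004 0 -0.04 0 0 0;-1 -0.004 0 -0.055 0 0 0;-1 -0.004 0 -0.065 0 0 0;-1 -0.004 0 -0.065 0 0 0;-1 -0.004 0 -0.065 0 0 0;-1 -0.004 0 -0.065 0 0 0")

```text
clock: 5.67
eef_pos: [0.5476, 0.0114, 0.0404]
tool_rot: [0.985, 0.015, 0.174, -0.002]
ft_force: [0.1, 0.1, -1.4]
grip_width: 0.0313
grasp_force: 60.1
```

```bash
python3 st.py
```

```text
5.6667 [0.5476 0.0114 0.0404] F [ 0.14  0.12 -1.45] T [-0.01  0.38  0.04] cellaxis [0.939 0.028 0.343] close [ 0.03 -1.    0.  ] C [0.5436 0.0113 0.0514] [ 0.019  0.302 -0.556  0.362  0.004  3.131]
```

step_arm(targets="-1 -0.004 0 -0.003 0 0 0;-1 -0.008 0 -0.005 0 0 0;-1 -0.008 0 -0.005 0 0 0;-1 -0.008 0 -0.005 0 0 0;-1 -0.008 0 -0.005 0 0 0")

```text
clock: 6.08
eef_pos: [0.5427, 0.0114, 0.0373]
tool_rot: [0.985, 0.015, 0.174, -0.002]
ft_force: [-0.7, -0.1, -1.8]
grip_width: 0.0308
grasp_force: 60.1
```

step_arm(targets="-1 -0.002 0 0 0 0 0;-1 -0.004 0 0 0 0 0;-1 -0.004 0 0 0 0 0;-1 -0.004 0 0 0 0 0")

```text
clock: 6.42
eef_pos: [0.5405, 0.0114, 0.0371]
tool_rot: [0.985, 0.015, 0.174, -0.002]
ft_force: [-0.6, -0.3, -1.8]
grip_width: 0.0311
grasp_force: 60.1
```

step_arm(targets="-1 -0.002 0 0 0 0 0;-1 -0.004 0 0 0 0 0;-1 -0.004 0 0 0 0 0;-1 -0.004 0 0 0 0 0")

```text
clock: 6.75
eef_pos: [0.5385, 0.0114, 0.0371]
tool_rot: [0.985, 0.015, 0.173, -0.002]
ft_force: [0.4, 1.1, -1.9]
grip_width: 0.031
grasp_force: 60.1
```

step_arm(targets="-1 -0.003 0 0 0 0 0;-1 -0.003 0 0 0 0 0;-1 -0.003 0 0 0 0 0;-1 -0.003 0 0 0 0 0")

```text
clock: 7.08
eef_pos: [0.5371, 0.0114, 0.0372]
tool_rot: [0.985, 0.015, 0.174, -0.002]
ft_force: [-0.2, -0.5, -1.3]
grip_width: 0.0308
grasp_force: 60.1
```

step_arm(targets="-1 -0.003 0 0 0 0 0;-1 -0.003 0 0 0 0 0;-1 -0.003 0 0 0 0 0;-1 -0.003 0 0 0 0 0")

```text
clock: 7.42
eef_pos: [0.5362, 0.0114, 0.0375]
tool_rot: [0.985, 0.015, 0.174, -0.002]
ft_force: [1.5, -0.6, -0.8]
grip_width: 0.0315
grasp_force: 60.1
```

step_arm(targets="-1 -0.003 0 0 0 0 0;-1 -0.003 0 0 0 0 0;-1 -0.003 0 0 0 0 0;-1 -0.003 0 0 0 0 0")

```text
clock: 7.75
eef_pos: [0.5352, 0.0114, 0.0377]
tool_rot: [0.985, 0.015, 0.175, -0.002]
ft_force: [4.1, -0.3, -1.2]
grip_width: 0.0307
grasp_force: 60.1
```

Coil contact is found at TCP x ≈ 0.5364, which puts the cradle about 5 mm to -x of nominal. I'm compressing gently.

step_arm(targets="-1 -0.002 0 0 0 0 0;-1 -0.004 0 0 0 0 0;-1 -0.004 0 0 0 0 0;-1 -0.004 0 0 0 0 0")

```text
clock: 8.08
eef_pos: [0.5341, 0.0114, 0.0382]
tool_rot: [0.984, 0.015, 0.175, -0.002]
ft_force: [6.8, -0.2, -3.9]
grip_width: 0.0311
grasp_force: 59.9
```

```bash
python3 st.py
```

```text
8.0833 [0.5341 0.0114 0.0382] F [ 6.8  -0.19 -3.93] T [-0.04 -0.94 -0.02] cellaxis [0.938 0.028 0.346] close [ 0.03 -1.    0.  ] C [0.5301 0.0113 0.0492] [ 1.900e-02  2.840e-01 -5.940e-01  3.400e-01  3.000e-03  3.132e+00]
```

step_arm(targets="-1 -0.001 0 -0.002 -0.001 0.034 0;-1 -0.002 0 -0.0045 -0.002 0.069 0;-1 -0.003 0 -0.007 -0.003 0.103 0;-1 -0.004 0 -0.0095 -0.004 0.138 0;-1 -0.004 0 -0.0095 -0.004 0.138 0;-1 -0.004 0 -0.0095 -0.004 0.138 0")

```text
clock: 8.58
eef_pos: [0.5344, 0.0114, 0.0347]
tool_rot: [0.992, 0.015, 0.124, -0.002]
ft_force: [7.5, -0.1, 0.6]
grip_width: 0.031
grasp_force: 60.1
```

```bash
python3 st.py
```

```text
8.5833 [0.5344 0.0114 0.0347] F [ 7.46 -0.08  0.63] T [-0.07 -1.31  0.01] cellaxis [0.969 0.029 0.246] close [ 0.03 -1.    0.  ] C [0.5315 0.0113 0.046 ] [ 2.000e-02  3.330e-01 -4.840e-01  5.060e-01  2.000e-03  3.132e+00]
```

step_arm(targets="-1 -0.002 0 -0.0005 0 0 0;-1 -0.004 0 -0.001 0 0 0;-1 -0.006 0 -0.001 0 0 0;-1 -0.006 0 -0.001 0 0 0;-1 -0.006 0 -0.001 0 0 0")

```text
clock: 9.0
eef_pos: [0.5332, 0.0113, 0.0352]
tool_rot: [0.992, 0.015, 0.126, -0.002]
ft_force: [10.4, -0.5, 0.0]
grip_width: 0.0308
grasp_force: 60.1
```

```bash
python3 st.py
```

```text
9.0 [0.5332 0.0113 0.0352] F [10.43 -0.46  0.04] T [-0.08 -1.97 -0.  ] cellaxis [0.968 0.029 0.25 ] close [ 0.03  -1.     0.001] C [0.5303 0.0113 0.0465] [ 2.000e-02  3.280e-01 -4.910e-01  4.990e-01  2.000e-03  3.132e+00]
```

step_arm(targets="-1 -0.002 0 -0.0005 0 0 0;-1 -0.004 0 -0.001 0 0 0;-1 -0.006 0 -0.0015 0 0 0;-1 -0.008 0 -0.002 0 0 0;-1 -0.008 0 -0.002 0 0 0;-1 -0.008 0 -0.002 0 0 0")

```text
clock: 9.5
eef_pos: [0.5319, 0.0113, 0.0354]
tool_rot: [0.992, 0.015, 0.128, -0.002]
ft_force: [14.7, -1.0, 0.3]
grip_width: 0.031
grasp_force: 60.0
```

```bash
python3 st.py
```

```text
9.5 [0.5319 0.0113 0.0354] F [14.7  -1.03  0.31] T [-0.2  -2.76 -0.05] cellaxis [0.967 0.029 0.255] close [ 0.03  -1.     0.001] C [0.5289 0.0112 0.0468] [ 2.000e-02  3.230e-01 -5.000e-01  4.900e-01  2.000e-03  3.132e+00]
```

step_arm(targets="-1 -0.0005 0 -0.003 -0.001 0.027 0;-1 -0.001 0 -0.006 -0.002 0.054 0;-1 -0.001 0 -0.006 -0.002 0.054 0;-1 -0.001 0 -0.006 -0.002 0.054 0")

```text
clock: 9.83
eef_pos: [0.5327, 0.0114, 0.0335]
tool_rot: [0.994, 0.015, 0.109, -0.001]
ft_force: [12.5, 0.4, 6.3]
grip_width: 0.0312
grasp_force: 60.6
```

```bash
python3 st.py
```

```text
9.8333 [0.5327 0.0114 0.0335] F [12.5   0.39  6.34] T [-0.08 -2.59 -0.07] cellaxis [0.976 0.029 0.216] close [ 0.03  -1.     0.001] C [0.5302 0.0113 0.0449] [ 2.100e-02  3.470e-01 -4.560e-01  5.510e-01  1.000e-03  3.133e+00]
```

step_arm(targets="-1 -0.002 0 0 0 0 0;-1 -0.004 0 0 0 0 0;-1 -0.006 0 0 0 0 0;-1 -0.006 0 0 0 0 0;-1 -0.006 0 0 0 0 0")

```text
clock: 10.25
eef_pos: [0.5313, 0.0113, 0.0341]
tool_rot: [0.994, 0.015, 0.11, -0.001]
ft_force: [17.1, -0.8, 3.3]
grip_width: 0.031
grasp_force: 60.4
```

```bash
python3 st.py
```

```text
10.25 [0.5313 0.0113 0.0341] F [17.06 -0.83  3.34] T [-0.11 -3.35  0.01] cellaxis [0.975 0.029 0.219] close [ 0.03  -1.     0.001] C [0.5287 0.0113 0.0455] [ 2.100e-02  3.420e-01 -4.620e-01  5.450e-01  1.000e-03  3.133e+00]
```

step_arm(targets="-1 0 0 -0.003 -0.0005 0.023 0;-1 -0.001 0 -0.006 -0.001 0.046 0;-1 -0.001 0 -0.009 -0.002 0.07 0;-1 -0.001 0 -0.009 -0.002 0.07 0;-1 -0.001 0 -0.009 -0.002 0.07 0")

```text
clock: 10.67
eef_pos: [0.5317, 0.0115, 0.0298]
tool_rot: [0.996, 0.015, 0.084, -0.001]
ft_force: [16.9, -0.7, 5.3]
grip_width: 0.0306
grasp_force: 60.8
```

```bash
python3 st.py
```

```text
10.6667 [0.5317 0.0115 0.0298] F [16.86 -0.67  5.33] T [-0.09 -3.48  0.06] cellaxis [0.986 0.03  0.167] close [ 0.03  -1.     0.001] C [0.5298 0.0114 0.0413] [ 2.100e-02  3.760e-01 -4.070e-01  6.200e-01  1.000e-03  3.133e+00]
```

step_arm(targets="-1 0.0005 0 -0.003 -0.0005 0.023 0;-1 0.001 0 -0.006 -0.001 0.046 0;-1 0.001 0 -0.0085 -0.0015 0.069 0;-1 0.001 0 -0.0105 -0.003 0.091 0;-1 0.001 0 -0.0105 -0.003 0.091 0;-1 0.001 0 -0.0105 -0.003 0.091 0")

```text
clock: 11.17
eef_pos: [0.5319, 0.0116, 0.0238]
tool_rot: [0.999, 0.015, 0.048, -0.0]
ft_force: [16.8, -0.6, 5.3]
grip_width: 0.0314
grasp_force: 60.9
```

```bash
python3 st.py
```

```text
11.1667 [0.5319 0.0116 0.0238] F [16.84 -0.56  5.29] T [ 0.04 -3.43  0.02] cellaxis [0.995 0.03  0.095] close [ 0.03  -1.     0.001] C [0.5307 0.0116 0.0354] [ 0.022  0.426 -0.332  0.718 -0.     3.133]
```

step_arm(targets="-1 0 0 -0.0015 -0.0005 0.02 0;-1 0 0 -0.003 -0.001 0.04 0;-1 0 0 -0.004 -0.0015 0.06 0;-1 0 0 -0.0045 -0.002 0.077 0;-1 0 0 -0.0045 -0.002 0.077 0;-1 0 0 -0.0045 -0.002 0.077 0")

```text
clock: 11.67
eef_pos: [0.5317, 0.0116, 0.0214]
tool_rot: [1.0, 0.015, 0.017, 0.0]
ft_force: [16.5, 0.5, 9.1]
grip_width: 0.0312
grasp_force: 61.1
```

```bash
python3 st.py
```

```text
11.6667 [0.5317 0.0116 0.0214] F [16.48  0.46  9.1 ] T [ 0.01 -3.06 -0.03] cellaxis [0.999 0.03  0.035] close [ 0.03  -1.     0.001] C [0.5313 0.0116 0.0331] [ 0.022  0.465 -0.267  0.805 -0.     3.133]
```

step_arm(targets="-1 0 0 0 -0.0005 0.02 0;-1 0 0 -0.0005 -0.001 0.044 0;-1 0 0 -0.001 -0.001 0.044 0;-1 0 0 -0.001 -0.001 0.044 0")

```text
clock: 12.0
eef_pos: [0.5311, 0.0116, 0.0201]
tool_rot: [1.0, 0.015, -0.001, 0.0]
ft_force: [16.2, 0.1, 4.4]
grip_width: 0.0308
grasp_force: 60.9
```

```bash
python3 st.py
```

```text
12.0 [0.5311 0.0116 0.0201] F [16.22  0.14  4.41] T [ 0.05 -3.27 -0.03] cellaxis [ 1.     0.03  -0.001] close [ 0.03 -1.    0.  ] C [0.5311 0.0116 0.0318] [ 0.022  0.488 -0.229  0.854 -0.     3.134]
```

step_arm(targets="-1 0.002 0 0 0 0 0;-1 0.004 0 -0.0005 0 0 0;-1 0.006 0 -0.001 0 0 0;-1 0.008 0 -0.001 0 0 0;-1 0.008 0 -0.001 0 0 0;-1 0.008 0 -0.001 0 0 0")

```text
clock: 12.5
eef_pos: [0.532, 0.0116, 0.0199]
tool_rot: [1.0, 0.015, -0.003, 0.0]
ft_force: [9.6, 0.4, 13.6]
grip_width: 0.0311
grasp_force: 61.7
```

```bash
python3 st.py
```

```text
12.5 [0.532  0.0116 0.0199] F [ 9.63  0.36 13.6 ] T [-0.02 -1.78 -0.  ] cellaxis [ 1.     0.03  -0.006] close [ 0.03 -1.    0.  ] C [0.532  0.0116 0.0316] [ 0.022  0.493 -0.221  0.863 -0.     3.133]
```

step_arm(targets="-1 0.002 0 0.001 0 -0.003 0;-1 0.004 0 0.002 0 -0.006 0;-1 0.006 0 0.002 0 -0.006 0;-1 0.008 0 0.002 0 -0.006 0;-1 0.008 0 0.002 0 -0.006 0")

```text
clock: 12.92
eef_pos: [0.5325, 0.0116, 0.0199]
tool_rot: [1.0, 0.015, -0.004, 0.0]
ft_force: [3.2, 0.4, 15.2]
grip_width: 0.0308
grasp_force: 61.8
```

```bash
python3 st.py
```

```text
12.9167 [0.5325 0.0116 0.0199] F [ 3.18  0.39 15.19] T [ 0.05 -0.75  0.03] cellaxis [ 1.     0.03  -0.008] close [ 0.03 -1.    0.  ] C [0.5326 0.0116 0.0316] [ 0.022  0.496 -0.217  0.866 -0.     3.133]
```

step_arm(targets="-1 0.001 0 0.001 0 -0.003 0;-1 0.002 0 0.003 0 -0.006 0;-1 0.002 0 0.004 0 -0.01 0;-1 0.002 0 0.004 0 -0.01 0")

```text
clock: 13.25
eef_pos: [0.5326, 0.0116, 0.02]
tool_rot: [1.0, 0.015, -0.001, 0.0]
ft_force: [6.7, 0.8, 4.3]
grip_width: 0.0312
grasp_force: 60.7
```

```bash
python3 st.py
```

```text
13.25 [0.5326 0.0116 0.02  ] F [6.74 0.85 4.3 ] T [ 0.14 -1.29  0.02] cellaxis [ 1.     0.03  -0.002] close [ 0.03 -1.    0.  ] C [0.5326 0.0116 0.0317] [ 0.022  0.492 -0.223  0.858 -0.     3.133]
```

step_arm(targets="-1 0.002 0 0.001 0 0 0;-1 0.004 0 0.0015 0 0 0;-1 0.005 0 0.002 0 0 0;-0.25 0.005 0 0.002 0 0 0;-0.15 0.005 0 0.002 0 0 0;0 0.005 0 0.002 0 0 0;0.2 0.005 0 0.002 0 0 0;0.3 0.005 0 0.002 0 0 0;0.3 0.005 0 0.002 0 0 0")

```text
clock: 14.0
eef_pos: [0.529, 0.0112, 0.0179]
tool_rot: [1.0, 0.015, -0.008, 0.0]
ft_force: [0.5, -0.1, 0.5]
grip_width: 0.0559
grasp_force: 0.0
```

```bash
python3 st.py
```

```text
14.0 [0.529  0.0112 0.0179] F [ 0.46 -0.08  0.47] T [ 0.01 -0.01  0.  ] cellaxis [ 0.999  0.03  -0.015] close [ 0.03  -1.     0.001] C [0.5292 0.0112 0.0296] [ 2.200e-02  4.970e-01 -2.210e-01  8.680e-01 -1.000e-03  3.133e+00]
```

step_arm(targets="0.3 0.006 0 0.02 0 0 0;0.3 0.006 0 0.08 0 0 0;0.3 0.006 0 0.16 0 0 0;0.3 0.006 0 0.24 0 0 0;0 -0.1 0 0.3 0 0 0;-1 -0.2 0 0.3 0 0 0;-1 -0.2 0 0.3 0 0 0;-1 -0.2 0 0.3 0 0 0;-1 -0.2 0 0.3 0 0 0;-1 -0.2 0 0.3 0 0 0")

```text
clock: 14.83
eef_pos: [0.4314, 0.0113, 0.1688]
tool_rot: [1.0, 0.015, -0.005, 0.0]
ft_force: [1.2, 0.4, -0.0]
grip_width: -0.0001
grasp_force: 0.0
```

```bash
python3 - <<'E'
import st
from h import *
s=snap('scene','s5');t=snap('top','t5')
cv2.imwrite('pics/c6.png',np.hstack([cv2.resize(s[165:240,195:270],(500,500),interpolation=cv2.INTER_CUBIC),cv2.resize(t[165:225,235:271],(300,500),interpolation=cv2.INTER_CUBIC)]))
E
```

```text
14.8333 [0.4314 0.0113 0.1688] F [ 1.23  0.36 -0.05] T [ 0.03 -0.03 -0.03] cellaxis [ 0.999  0.03  -0.011] close [ 0.03  -1.     0.001] C [0.4316 0.0113 0.1805] [ 2.700e-02  1.550e-01 -2.710e-01  1.156e+00 -1.000e-03  3.138e+00]
```

View pics/c6.png

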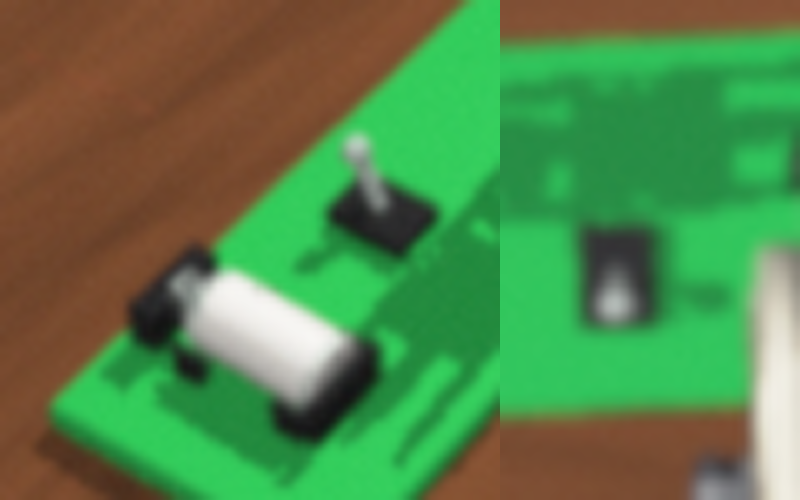

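The cell lies level between the coil and the far wall, and nothing else looks disturbed. The toggle ball is at crop (357,145), still off. Next is the toggle.

step_arm(targets="-1 0.087 0.06 0 0 0 0.1;-1 0.087 0.12 -0.05 0 0 0.2;-1 0.087 0.174 -0.1 0 0 0.255;-1 0.087 0.174 -0.16 0 0 0.255;-1 0.087 0.174 -0.21 0 0 0.255;-1 0.087 0.174 -0.247 0 0 0.255;-1 0.087 0.174 -0.247 0 0 0.255;-1 0.087 0.174 -0.247 0 0 0.255;-1 0.087 0.174 -0.247 0 0 0.255")

```text
clock: 15.68
eef_pos: [0.4758, 0.0985, 0.0459]
tool_rot: [0.993, 0.115, -0.005, 0.001]
ft_force: [0.2, 1.1, 1.4]
grip_width: 0.0001
grasp_force: 0.0
```

```bash
python3 - <<'E'
import st
from h import *
print(onplane('scene',[[248.5,186.8]],.049),onplane('top',[[248.6,201]],.049))
E
```

```text
15.6833 [0.4758 0.0985 0.0459] F [0.19 1.08 1.37] T [ 0.04 -0.03 -0.02] cellaxis [ 0.974  0.228 -0.01 ] close [ 0.228 -0.974  0.   ] C [0.4759 0.0985 0.0576] [ 2.050e-01  3.870e-01 -3.160e-01  8.780e-01 -1.000e-03  3.116e+00]
[[0.50849019 0.10338067 0.049     ]] [[0.50473493 0.10037589 0.049     ]]
```

step_arm(targets="-1 0.02 0.003 -0.002 0 0 0;-1 0.03 0.003 -0.002 0 0 0;-1 0.04 0.003 -0.002 0 0 0;-1 0.05 0.003 -0.002 0 0 0;-1 0.06 0.003 -0.002 0 0 0;-1 0.07 0.003 -0.002 0 0 0;-1 0.076 0.003 -0.002 0 0 0;-1 0.08 0.003 -0.002 0 0 0;-1 0.08 0.003 -0.002 0 0 0;-1 0.08 0.003 -0.002 0 0 0")

```text
clock: 16.52
eef_pos: [0.5151, 0.1, 0.0443]
tool_rot: [0.993, 0.115, -0.005, 0.001]
ft_force: [0.8, 0.2, -0.5]
grip_width: 0.0002
grasp_force: 0.0
```

```bash
python3 st.py
```

```text
16.5167 [0.5151 0.1    0.0443] F [ 0.82  0.19 -0.48] T [ 0.   -0.02  0.02] cellaxis [ 0.974  0.228 -0.01 ] close [ 0.228 -0.974  0.   ] C [0.5152 0.1    0.056 ] [ 1.920e-01  4.530e-01 -2.120e-01  9.170e-01 -1.000e-03  3.103e+00]
```

step_arm(targets="-1 0.003 0 0 0 0 0;-1 0.006 0 0 0 0 0;-1 0.006 0 0 0 0 0")

```text
clock: 16.77
eef_pos: [0.5163, 0.1, 0.044]
tool_rot: [0.993, 0.115, -0.007, 0.001]
ft_force: [-4.0, 0.3, 1.9]
grip_width: -0.0
grasp_force: 1.9
```

step_arm(targets="-1 0.003 0 0 0 0 0;-1 0.006 0 0 0 0 0;-1 0.006 0 0 0 0 0")

```text
clock: 17.02
eef_pos: [0.5166, 0.0999, 0.0438]
tool_rot: [0.993, 0.115, -0.009, 0.0]
ft_force: [-10.0, 0.9, 7.3]
grip_width: 0.0002
grasp_force: 4.9
```

At its stop. I'm backing off, lifting clear, and taking a final look.

step_arm(targets="-1 -0.03 0 0 0 0 0;-1 -0.06 0 0.005 0 0 0;-1 -0.08 -0.02 0.06 0 0 0;-1 -0.1 -0.06 0.14 0 0 0;-1 -0.15 -0.12 0.22 0 0 0;-1 -0.2 -0.18 0.28 0 0 0;-1 -0.2 -0.18 0.28 0 0 0;-1 -0.2 -0.18 0.28 0 0 0;-1 -0.2 -0.18 0.28 0 0 0")

```text
clock: 17.77
eef_pos: [0.4221, 0.0093, 0.186]
tool_rot: [0.993, 0.114, -0.003, 0.001]
ft_force: [1.2, -0.3, -0.4]
grip_width: 0.0001
grasp_force: 0.0
```

```bash
python3 - <<'E'
import st
from h import *
s=snap('scene','s6')
cv2.imwrite('pics/c7.png',cv2.resize(s[165:240,180:280],(800,600),interpolation=cv2.INTER_CUBIC))
E
```

```text
17.7667 [0.4221 0.0093 0.186 ] F [ 1.23 -0.27 -0.36] T [0.07 0.01 0.02] cellaxis [ 0.974  0.226 -0.006] close [ 0.226 -0.974  0.002] C [0.4221 0.0093 0.1977] [ 0.024  0.119 -0.266  1.191 -0.003  2.937]
```

View pics/c7.png

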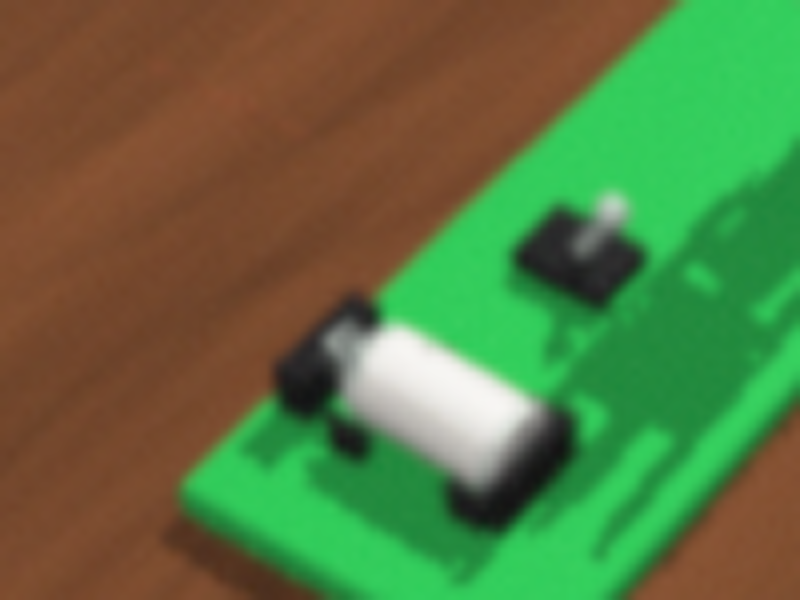

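The toggle ball at (610,210) now leans to +x (on), and the cell sits level between the coil at (345,340) and the far wall at (540,450). Handing in.

```bash
python3 - <<'E'
from h import *
print(onplane('scene',[[256.3,191.3]],.049))
print(bot.job_done())
E
```

```text
[[0.53525993 0.10268082 0.049     ]]
the job is handed in; nothing more can be done
None
```

The cell is seated level in the cradle with its button at the far wall, the toggle is on, and I handed the job in at about 18 s; the highest coil reading was about 17 N, and I disturbed none of the other things that I could see.

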